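# Swap the mixed-up canister lids back

### The job

The lids of the four storage canisters have been mixed up, and the colours tell allergens apart: put every lid back on the canister of its own colour, fully seated with the knob up. A lid that has to wait may stand only on the clean wooden board, never on the bare tabletop. Leave the canisters standing where they are and do not disturb the glass tumbler.

Things in the scene. Friction and masses are not known exactly. Their poses are not given: they have to be found in the camera images.
- canister_red: brick red glazed stoneware storage canister, 105 mm high, round, belly 100 mm across up to 76 mm, narrowing to a mouth 85 mm across outside and 75 mm inside; loose, about 0.6 kg, stands upright, starts closed by a lid of another colour. Origin at the centre of its underside, z up its axis.
- canister_blue: cobalt blue glazed stoneware storage canister, 105 mm high, round, belly 100 mm across up to 76 mm, narrowing to a mouth 85 mm across outside and 75 mm inside; loose, about 0.6 kg, stands upright, starts closed by a lid of another colour. Origin at the centre of its underside, z up its axis.
- canister_green: dark green glazed stoneware storage canister, 105 mm high, round, belly 100 mm across up to 76 mm, narrowing to a mouth 85 mm across outside and 75 mm inside; loose, about 0.6 kg, stands upright, starts closed by a lid of another colour. Origin at the centre of its underside, z up its axis.
- canister_yellow: mustard yellow glazed stoneware storage canister, 105 mm high, round, belly 100 mm across up to 76 mm, narrowing to a mouth 85 mm across outside and 75 mm inside; loose, about 0.6 kg, stands upright, starts closed by a lid of another colour. Origin at the centre of its underside, z up its axis.
- lid_red: brick red lid, starts on a canister of another colour (any lid fits any). Tapered plug 14 mm deep, 60 to 68 mm across; disc 83 mm across, 8 mm thick, rests on the rim; wooden knob, a cylinder 26 mm across, 34 mm tall. 0.13 kg. Origin: centre of the plug's underside, z up through the knob (disc top 22, knob top 56 mm); 91 mm above the canister's origin when seated.
- lid_blue: cobalt blue lid, starts on a canister of another colour (any lid fits any). Tapered plug 14 mm deep, 60 to 68 mm across; disc 83 mm across, 8 mm thick, rests on the rim; wooden knob, a cylinder 26 mm across, 34 mm tall. 0.13 kg. Origin: centre of the plug's underside, z up through the knob (disc top 22, knob top 56 mm); 91 mm above the canister's origin when seated.
- lid_green: dark green lid, starts on a canister of another colour (any lid fits any). Tapered plug 14 mm deep, 60 to 68 mm across; disc 83 mm across, 8 mm thick, rests on the rim; wooden knob, a cylinder 26 mm across, 34 mm tall. 0.13 kg. Origin: centre of the plug's underside, z up through the knob (disc top 22, knob top 56 mm); 91 mm above the canister's origin when seated.
- lid_yellow: mustard yellow lid, starts on a canister of another colour (any lid fits any). Tapered plug 14 mm deep, 60 to 68 mm across; disc 83 mm across, 8 mm thick, rests on the rim; wooden knob, a cylinder 26 mm across, 34 mm tall. 0.13 kg. Origin: centre of the plug's underside, z up through the knob (disc top 22, knob top 56 mm); 91 mm above the canister's origin when seated.
- board: clean round wooden board, 130 mm across, 18 mm thick, fixed, empty at the start: the resting place for a lid that has to wait, standing on its plug. Origin at the centre of its underside.
- tumbler: empty tall clear glass tumbler, 72 mm across and 140 mm high, loose, standing near the canisters; a bystander to leave alone. Origin at the centre of its underside.

How it is judged (in metres and radians):
At the end, for the whole second after the job is handed in: Each lid on the canister of its colour: axes within 9 mm, lid origin 91 mm (+-4) above the canister's, parallel within 0.08 rad, released, at rest; all upright within 0.1 rad; canisters within 40 mm and tumbler within 30 mm of where they stood (horizontal distance between lid_red and canister_red below 0.009 m and z of lid_red in the frame of canister_red between 0.087 and 0.095 m and angle between the z axis of lid_red and the z axis of canister_red, either way round below 0.08 rad and angle between each of lid_red, canister_red, lid_blue, canister_blue, lid_green, canister_green, lid_yellow, canister_yellow, tumbler's own z axis and vertical below 0.1 rad and distance of each of canister_red, canister_blue, canister_green, canister_yellow from where it was at the start of the episode below 0.04 m and linear speed of each of lid_red, canister_red, lid_blue, canister_blue, lid_green, canister_green, lid_yellow, canister_yellow below 0.02 m/s and contact force between the fingers and lid_red below 0.1 N and horizontal distance between lid_blue and canister_blue below 0.009 m and z of lid_blue in the frame of canister_blue between 0.087 and 0.095 m and angle between the z axis of lid_blue and the z axis of canister_blue, either way round below 0.08 rad and contact force between the fingers and lid_blue below 0.1 N and horizontal distance between lid_green and canister_green below 0.009 m and z of lid_green in the frame of canister_green between 0.087 and 0.095 m and angle between the z axis of lid_green and the z axis of canister_green, either way round below 0.08 rad and contact force between the fingers and lid_green below 0.1 N and horizontal distance between lid_yellow and canister_yellow below 0.009 m and z of lid_yellow in the frame of canister_yellow between 0.087 and 0.095 m and angle between the z axis of lid_yellow and the z axis of canister_yellow, either way round below 0.08 rad and contact force between the fingers and lid_yellow below 0.1 N and distance of tumbler from where it was at the start of the episode below 0.03 m); the robot touches nothing.
It fails at once if a lid lies on the bare tabletop instead of the board or a canister (height (world z) of any of lid_red, lid_blue, lid_green, lid_yellow below 0.008 m or (angle between lid_red's own z axis and vertical above 1 rad and height (world z) of lid_red below 0.07 m and horizontal distance between lid_red and board above 0.085 m) or (angle between lid_blue's own z axis and vertical above 1 rad and height (world z) of lid_blue below 0.07 m and horizontal distance between lid_blue and board above 0.085 m) or (angle between lid_green's own z axis and vertical above 1 rad and height (world z) of lid_green below 0.07 m and horizontal distance between lid_green and board above 0.085 m) or (angle between lid_yellow's own z axis and vertical above 1 rad and height (world z) of lid_yellow below 0.07 m and horizontal distance between lid_yellow and board above 0.085 m)).
It fails at once if the glass tumbler is knocked over or pushed away (angle between tumbler's own z axis and vertical above 0.5 rad or distance of tumbler from where it was at the start of the episode above 0.05 m).
It also fails if it takes over 120 s, if anything falls off the work surface, if the arm or the gripper's body presses on something with over 40 N, if the wrist force passes 120 N, or if a joint passes its speed limit or range.

### The arm

A 6-joint arm with a two-finger parallel gripper is mounted at the origin on a cart in front of the work surface, level with it; the furniture and walls round the work are solid. World frame = base frame: x ahead of the robot, y to its left, z up, the work surface at z = 0. Lengths are in mm, angles in rad, forces in N, time in s.
With the tool pointing down it reaches from about 300 to 950 mm from the base axis. Payload 3.1 kg.
Tool frame: the origin (TCP) lies at the very end of the fingers, on their centre line; the grasp point (between the pads) lies 19 mm behind it; z points along the fingers, y is the line along which they close (so a half turn about z gives the same grasp; the last joint's range is limited). The gripper opens to 85 mm and grips with 20 to 120 N. Pads are 22 mm wide; open, the fingers measure 114 mm over their backs; the gripper's body (76 mm by 85 mm) begins 54 mm behind the grasp point. The pads swing forward as they close: fully open they stand 13 mm farther back than shut.
Start: joints at [1.062, 0.308, 1.634, -0, 1.2, -0.07], TCP at [265.559, 565.783, 231.272] pointing down, gripper open.
Joint ranges: [-3.06, 3.06], [-0.79, 1.96], [0.05, 2.63], [-1.19, 4.34], [0.05, 2.64], [-2.94, 2.94]. Speed limits (rad/s): [2.79, 2.79, 3.14, 3.14, 3.14, 3.14].

### API

Orientations are given as a unit quaternion [x, y, z, w].
In Python, from plant import bot gives the robot as it stands.
- The arm moves only by the tool step_arm, never from a script. Its argument "moves" is one flat list of numbers, 5 for each row, row after row: the shift along the tool's x, y, z in a scale on which 1.0 is 750 mm, then the turn about the tool's z in normalised numbers (1 is 4 rad), then the opening, from 0 (shut) to 1 (fully open). In form: [tx, ty, tz, roll, hand, tx, ty, tz, roll, hand, ...]. A call has 1 to 20 rows; each row is the pose to reach, as a shift and turn from the pose commanded when the call began, along the tool's axes at that moment; what a row does not reach only later rows make up. A row lasts 1/12 s, in which the tool goes at most 41.7 mm and 7.16 degrees, less where a joint would pass 70% of its speed; a pose out of reach is approached as far as the arm can. A shift or turn number past 1, either way, is cut back to 1. A call with a gripper value outside its range is refused whole. The fingers move at their own pace and stop on an object; "newtons" is the grip in N (left out, the last holds). Time passes only in rows, so rows that repeat a pose let the fingers close. It gives the time, the measured TCP pose, the force, the opening and the grip force at its end, in the units of the state.
- bot.read_state(): the state, without advancing time (a new reading comes with each control period).
- bot.capture(name): name is "side" or "top"; returns the picture (420x560x3 uint8, blue, green, red); there is no depth.
- bot.calibration(name): a dict with "mtx" (3x3 intrinsics, pixels), "distortion" ([k1, k2, p1, p2, k3] as OpenCV has them; the pictures are not rectified), "R" (3x3) and "t" (3): a world point X has camera coordinates R X + t. Camera axes: x right, y down, z forward; pixel columns grow to the right and rows downward; lengths in mm; the calibration is good to about 2 mm. A picture is of the moment at which its call begins. calibration takes no time and is no camera call.
- bot.sign_off(): hands the job in; it is judged then, once.
Trained networks look in the newest picture that a camera, given by its name, has taken for a name from the list of things; names that differ only in an ending like _2 or _b are one class to them, and where a whole thing is asked for, a point or a joint stands for the part that bears it (a point fixed in the world has none). Each returns a list of dicts, best first, with "p" (0 to 1); they miss things now and then, are a little off and sometimes report something else, mostly with a low value. They report only what shows in the picture. A call takes as long as a camera call.
- bot.find_in(target, camera): "position" ([x, y, z] in mm, in world coordinates, good to about 4 mm: the middle of the surface that is visible of it).
- bot.regions_of(target, camera): "mask" (420x560 bool, what is visible of it).
The state is a dict: "clock": time; "joint_positions": joint angles; "qd": joint speeds; "effort": joint torques, N m; "eef_pos": TCP position; "tcp_rot": TCP orientation; "force": force on the tool from outside, world axes, zero at the start; "moment": the same for the moment, N m; "finger_gap": opening from 0.0 (shut) to 1.0 (fully open); "gripper_force": force on a finger pad.
Only numpy, scipy, OpenCV 4.12 (cv2) and the standard library are available. Lean on these libraries where they do the work, as an engineer would, in place of code of your own. Each camera call takes 0.05 s, during which the arm holds its last target. There are 200 camera calls.

## Working session

There is one attempt and no reset: what is moved stays moved. The work goes in short steps, Python scripts to look and compute and a tool call to move; the robot and the scene stay as the last step left them, time stands still between calls to the robot, and variables do not carry over. Pictures are saved under pics/ and viewed, at most 14 in all, crops included, and the job is handed in when it is done.

Besides the shell and the picture viewer there is one more tool, called after "Emit:" by a JSON object that holds its "name" and its "arguments", one argument or row to a line. step_arm: Moves the arm, as the interface text tells. Its arguments: {"type":"object","properties":{"moves":{"type":"array"},"newtons":{"type":"number"}},"required":["moves"]}

```bash
mkdir -p pics; ls; cat > h.py <<'E'
import numpy as np, cv2
from plant import bot
def ray(cam,px,z):
    c=bot.calibration(cam);R=np.array(c["R"]);t=np.array(c["t"]).ravel()
    u=cv2.undistortPoints(np.array([[px]],float),np.array(c["mtx"]),np.array(c["distortion"]))[0,0]
    C=-R.T@t;d=R.T@np.array([u[0],u[1],1]);return C+d*(z-C[2])/d[2]
def proj(cam,X):
    c=bot.calibration(cam)
    return cv2.projectPoints(np.array([X],float),cv2.Rodrigues(np.array(c["R"]))[0],np.array(c["t"],float),np.array(c["mtx"]),np.array(c["distortion"]))[0].ravel()
E
python3 - <<'E'
from h import *
for n in("top","side"):
    cv2.imwrite(f"pics/{n}0.png",bot.capture(n))
    c=bot.calibration(n);print(n,-np.array(c["R"]).T@np.array(c["t"]).ravel())
    for k in["canister_"+x for x in"red blue green yellow".split()]+["lid_"+x for x in"red blue green yellow".split()]+["board","tumbler"]:
        print(k,[(np.round(r["position"]).tolist(),round(r["p"],2)) for r in bot.find_in(k,n)[:3]])
s=bot.read_state();print(s)
E
```

```text
pics
top [421.6132698   77.49433735 950.21265933]
canister_red [([443.0, 187.0, 87.0], 0.92)]
canister_blue [([589.0, 292.0, 78.0], 0.85)]
canister_green [([583.0, -68.0, 79.0], 0.96)]
canister_yellow [([577.0, 108.0, 83.0], 0.57)]
lid_red []
lid_blue [([604.0, 114.0, 114.0], 0.96)]
lid_green [([615.0, 320.0, 111.0], 0.75)]
lid_yellow [([457.0, 215.0, 114.0], 0.62), ([443.0, 181.0, 87.0], 0.57), ([445.0, -174.0, 78.0], 0.38)]
board [([447.0, 33.0, 22.0], 0.68)]
tumbler [([444.0, -176.0, 82.0], 0.78)]
side [ 270.30093624 -518.77582991  610.04680149]
canister_red [([442.0, 175.0, 60.0], 0.97)]
canister_blue [([601.0, 282.0, 60.0], 0.59), ([441.0, 175.0, 61.0], 0.41)]
canister_green [([590.0, -133.0, 66.0], 0.74)]
canister_yellow [([585.0, 77.0, 65.0], 0.59), ([446.0, 201.0, 111.0], 0.57)]
lid_red [([615.0, -106.0, 113.0], 0.82), ([588.0, 78.0, 62.0], 0.6)]
lid_blue [([601.0, 105.0, 111.0], 0.92)]
lid_green [([611.0, 314.0, 108.0], 0.8), ([439.0, 175.0, 59.0], 0.48), ([446.0, 25.0, 17.0], 0.18)]
lid_yellow [([449.0, 200.0, 111.0], 0.57)]
board [([446.0, 24.0, 18.0], 0.85)]
tumbler [([442.0, -180.0, 100.0], 0.67)]
{'clock': 1.1, 'joint_positions': array([ 1.06235282e+00,  3.08061408e-01,  1.63382481e+00, -5.95654638e-06,
        1.19969515e+00, -6.96926550e-02]), 'qd': array([ 0.00017485, -0.00010719, -0.00109755,  0.00186428, -0.00107927,
       -0.00048994]), 'effort': array([-7.74959390e-04, -4.15301085e+01, -2.77081972e+01, -3.03813786e-04,
        8.48017662e-04,  2.37419428e-06]), 'eef_pos': array([265.52621475, 565.78871098, 231.2842362 ]), 'tcp_rot': array([2.17619006e-01, 9.76033795e-01, 4.61703890e-06, 4.26878505e-06]), 'force': array([-0.54927137, -0.37967927,  0.02164704]), 'moment': array([ 0.05289949, -0.02397322,  0.06269546]), 'gripper_force': 0.0, 'finger_gap': 0.9986913042092824}
```

View pics/top0.png

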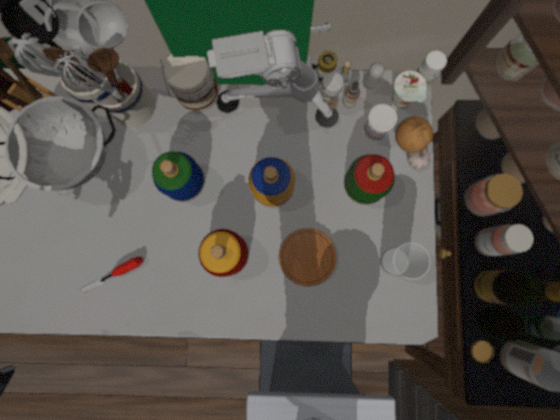

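View pics/side0.png

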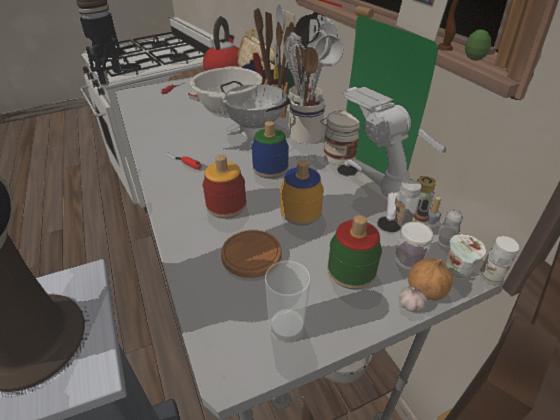

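The views show the yellow lid on red (top px 223,252), green on blue (178,175), blue on yellow (271,180) and red on green (370,178). The board is at (307,257) and empty, and the tumbler is at (405,262), clear of the others. Next I fit silhouettes to get accurate axis positions.

```bash
cat >> h.py <<'E'
from scipy.optimize import minimize
A=np.linspace(0,2*np.pi,48,endpoint=False)
def sil(cam,x,y,parts):   # parts: list of frustums [(z,r),(z,r)..]; filled union, 4x scale
    c=bot.calibration(cam);m=np.zeros((420*4,560*4),np.uint8);rv=cv2.Rodrigues(np.array(c["R"]))[0]
    for p in parts:
        P=np.concatenate([np.c_[x+r*np.cos(A),y+r*np.sin(A),0*A+z] for z,r in p])
        q=cv2.projectPoints(P,rv,np.array(c["t"],float),np.array(c["mtx"]),np.array(c["distortion"]))[0]
        cv2.fillConvexPoly(m,cv2.convexHull(np.round(q*4+1.5).astype(np.int32)),1)
    return cv2.resize(m.astype(np.float32),(560,420),interpolation=cv2.INTER_AREA)
def fit(cam,mask,x0,parts):
    f=lambda v:-np.minimum(s:=sil(cam,*v,parts),mask).sum()/np.maximum(s,mask).sum()
    r=minimize(f,x0,method="Nelder-Mead",options=dict(initial_simplex=[x0,[x0[0]+12,x0[1]],[x0[0],x0[1]+12]],xatol=.2,fatol=1e-4))
    return np.round(r.x,1),round(-r.fun,3)
can=[[(0,50),(76,50)],[(76,50),(105,42.5)]]
def lid(z): return [[(z+14,41.5),(z+22,41.5)],[(z+22,13),(z+56,13)]]
def region(k,cam,near):
    b=None
    for r in bot.regions_of(k,cam):
        m=np.array(r["mask"],bool)
        if m.sum()<20: continue
        c=np.argwhere(m).mean(0)[::-1];d=np.hypot(*(c-proj(cam,near)))
        if d<25 and(b is None or r["p"]>b[1]): b=(m,r["p"])
    return (b[0].astype(np.float32) if b else None)
E
python3 - <<'E'
from h import *
for c,l,x,y in[("red","yellow",448,200),("blue","green",610,305),("green","red",605,-110),("yellow","blue",600,105)]:
    for cam in("top","side"):
        bot.capture(cam)
        a=region("canister_"+c,cam,(x,y,60));b=region("lid_"+l,cam,(x,y,118))
        o=[]
        if b is not None:o.append(("lid",fit(cam,b,(x,y),lid(91)),int(b.sum())))
        if a is not None and b is not None:o.append(("all",fit(cam,np.maximum(a,b),(x,y),can+lid(91))))
        print(c,cam,a is not None,o)
for cam in("top","side"):
    b=region("board",cam,(446,25,18))
    if b is not None:print("board",fit(cam,b,(446,25),[[(0,65),(18,65)]]))
    b=region("tumbler",cam,(444,-180,70))
    if b is not None:print("tumbler",fit(cam,b,(444,-180),[[(0,36),(140,36)]]))
E
```

```text
red top True [('lid', (array([451.5, 215.8]), np.float64(0.944)), 1300), ('all', (array([451.8, 215.6]), np.float64(0.953)))]
red side True [('lid', (array([451.8, 210.8]), np.float64(0.945)), 731), ('all', (array([454. , 220.7]), np.float64(0.935)))]
blue top True [('lid', (array([618. , 323.8]), np.float64(0.899)), 1161), ('all', (array([618.6, 324.9]), np.float64(0.921)))]
blue side True [('lid', (array([618.8, 319.9]), np.float64(0.905)), 483), ('all', (array([619.8, 325.5]), np.float64(0.934)))]
green top True [('lid', (array([619.6, -94.5]), np.float64(0.959)), 1293), ('all', (array([620.3, -93.7]), np.float64(0.952)))]
green side True [('lid', (array([621.6, -94.6]), np.float64(0.892)), 1104), ('all', (array([623.8, -93.1]), np.float64(0.928)))]
yellow top True [('lid', (array([608.9, 117.1]), np.float64(0.956)), 1237), ('all', (array([609.2, 117.6]), np.float64(0.95)))]
yellow side True [('lid', (array([610.1, 114.6]), np.float64(0.908)), 719), ('all', (array([613.1, 119.7]), np.float64(0.927)))]
board (array([449.1,  35.1]), np.float64(0.982))
tumbler (array([ 443.8, -158.3]), np.float64(0.877))
board (array([450.6,  36.5]), np.float64(0.907))
tumbler (array([ 446.8, -154.4]), np.float64(0.913))
```

The rows are not in the units I measure in: shifts go in shares of 750 mm and turns go in shares of 4 rad. I convert before sending: -0.439 rad / 4 = -0.1098.

Emit:
{"name": "step_arm", "arguments": {
  "moves": [0,0,0,-0.1098,0.6,0,0,0,-0.1098,0.6,0,0,0,-0.1098,0.6,0,0,0,-0.1098,0.6],
  "newtons": 40
}}

```text
clock: 2.83
eef_pos: [265.6, 565.8, 231.3]
tcp_rot: [-0.003, 1.0, 0.0, 0.0]
force: [-0.1, -0.1, 0.3]
finger_gap: 0.601
gripper_force: 0.0
```

Converted, -660 mm / 750 = -0.88, -355 mm / 750 = -0.4733.

Emit:
{"name": "step_arm", "arguments": {
  "moves": [-0.4733,-0.88,0,0,0.6,-0.4733,-0.88,0,0,0.6,-0.4733,-0.88,0,0,0.6,-0.4733,-0.88,0,0,0.6,-0.4733,-0.88,0,0,0.6,-0.4733,-0.88,0,0,0.6,-0.4733,-0.88,0,0,0.6,-0.4733,-0.88,0,0,0.6,-0.4733,-0.88,0,0,0.6,-0.4733,-0.88,0,0,0.6,-0.4733,-0.88,0,0,0.6,-0.4733,-0.88,0,0,0.6,-0.4733,-0.88,0,0,0.6,-0.4733,-0.88,0,0,0.6,-0.4733,-0.88,0,0,0.6,-0.4733,-0.88,0,0,0.6,-0.4733,-0.88,0,0,0.6,-0.4733,-0.88,0,0,0.6,-0.4733,-0.88,0,0,0.6,-0.4733,-0.88,0,0,0.6]
}}

```text
clock: 4.5
eef_pos: [621.3, -96.5, 230.9]
tcp_rot: [0.002, 1.0, 0.0, -0.0]
force: [-0.3, 1.1, -0.5]
finger_gap: 0.597
gripper_force: 0.0
```

```bash
python3 - <<'E'
from h import *
for n in("top","side"): cv2.imwrite(f"pics/{n}1.png",cv2.resize(bot.capture(n)[(100 if n=='top' else 150):(300 if n=='top' else 300),280:480],None,fx=3,fy=3))
s=bot.read_state();print(s["eef_pos"],s["tcp_rot"],s["joint_positions"])
E
```

```text
[620.14563462 -93.79301386 230.84320019] [ 1.53117683e-04  9.99999717e-01  4.24273152e-04 -6.02846743e-04] [-2.19804422e-01  3.13434779e-01  1.62771794e+00  6.06257815e-04
  1.20180161e+00 -1.79051356e+00]
```

Converted, 112 mm / 750 = 0.1493, 105 mm / 750 = 0.14.

Emit:
{"name": "step_arm", "arguments": {
  "moves": [0,0,0.0533,0,0.6,0,0,0.0933,0,0.6,0,0,0.12,0,0.6,0,0,0.14,0,0.6,0,0,0.1493,0,0.6,0,0,0.1493,0,0.6,0,0,0.1493,0,0.6]
}}

```text
clock: 5.18
eef_pos: [620.7, -93.1, 119.8]
tcp_rot: [-0.001, 1.0, 0.0, 0.0]
force: [0.2, 0.6, 0.1]
finger_gap: 0.6
gripper_force: 0.0
```

```bash
python3 - <<'E'
from h import *
for n in("top","side"): cv2.imwrite(f"pics/{n}2.png",cv2.resize(bot.capture(n)[(100 if n=='top' else 150):(300 if n=='top' else 300),280:480],None,fx=3,fy=3))
E
```

```text
(no output)
```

View pics/side2.png

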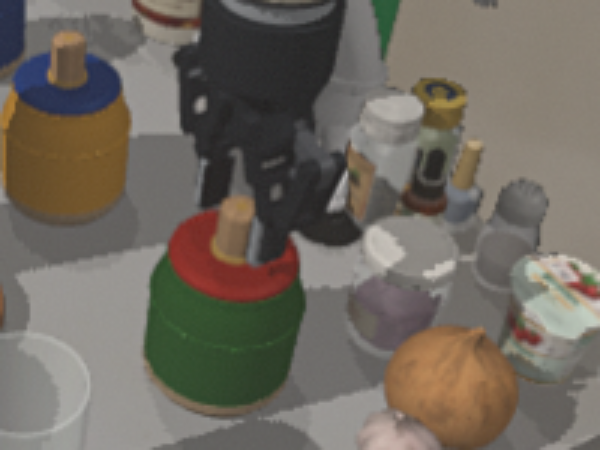

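The fingers straddle the red lid's knob (crop px 237,205), with pads at about (215,180) and (265,235), so I close and lift a little.

Converted, -112 mm / 750 = -0.1493, -80 mm / 750 = -0.1067.

Emit:
{"name": "step_arm", "arguments": {
  "moves": [0,0,0,0,0.1,0,0,0,0,0.1,0,0,0,0,0.1,0,0,0,0,0.1,0,0,0,0,0.1,0,0,0,0,0.1,0,0,0,0,0.1,0,0,0,0,0.1,0,0,-0.0133,0,0.1,0,0,-0.0333,0,0.1,0,0,-0.0667,0,0.1,0,0,-0.1067,0,0.1,0,0,-0.1493,0,0.1,0,0,-0.1493,0,0.1,0,0,-0.1493,0,0.1]
}}

```text
clock: 6.53
eef_pos: [622.1, -94.2, 234.0]
tcp_rot: [-0.0, 1.0, -0.0, 0.002]
force: [0.2, -0.2, -1.6]
finger_gap: 0.29
gripper_force: 39.6
```

```bash
python3 - <<'E'
from h import *
s=bot.read_state();print(s["eef_pos"],s["finger_gap"],s["gripper_force"])
a=bot.capture("side")[100:300,240:440];b=bot.capture("top")[100:300,260:460]
cv2.imwrite("pics/3.png",cv2.resize(np.hstack([a,b]),None,fx=2,fy=2))
E
```

```text
[622.10262835 -94.15253039 233.95745011] 0.28985540613646693 39.60364043712616
```

View pics/3.png

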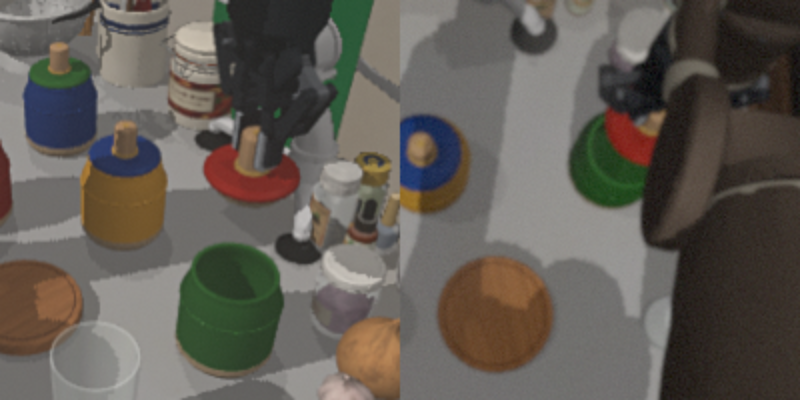

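The red lid is lifted level, with its disc at about (252,175) in the left crop and the green canister open. Next I carry it above the board.

Converted, 171 mm / 750 = 0.228, 130 mm / 750 = 0.1733.

Emit:
{"name": "step_arm", "arguments": {
  "moves": [0.0533,0.04,0,0,0.1,0.0933,0.0707,0,0,0.1,0.1333,0.1013,0,0,0.1,0.1733,0.132,0,0,0.1,0.2067,0.1573,0,0,0.1,0.228,0.1733,0,0,0.1,0.228,0.1733,0,0,0.1,0.228,0.1733,0,0,0.1,0.228,0.1733,0,0,0.1,0.228,0.1733,0,0,0.1]
}}

```text
clock: 7.47
eef_pos: [450.1, 35.4, 230.7]
tcp_rot: [0.0, 1.0, -0.0, -0.0]
force: [-0.3, -0.6, -0.6]
finger_gap: 0.293
gripper_force: 39.7
```

```bash
python3 - <<'E'
from h import *
s=bot.read_state();e=s["eef_pos"];print(e,s["finger_gap"],s["joint_positions"])
bot.capture("side")
m=region("lid_red","side",(e[0],e[1],e[2]))
if m is not None:
  from scipy.optimize import minimize
  disc=lambda z:lid(z)[:1]
  for dz in(-26,-28,-30): print(dz,fit("side",m,(e[0],e[1]),disc(e[2]+dz)),fit("side",m,(e[0],e[1]),lid(e[2]+dz)))
E
```

```text
[450.072406    35.36302335 230.67280413] 0.29318309887699845 [-1.79666841e-02 -3.36584794e-02  2.02434638e+00 -1.96002427e-04
  1.15174358e+00 -1.58824875e+00]
-26 (array([445.7,  24.5]), np.float64(0.751)) (array([445.6,  24.4]), np.float64(0.719))
-28 (array([446.4,  27.3]), np.float64(0.757)) (array([446.1,  26.8]), np.float64(0.725))
-30 (array([447.2,  29.4]), np.float64(0.763)) (array([447.4,  29.7]), np.float64(0.732))
```

Converted, 184 mm / 750 = 0.2453, 183 mm / 750 = 0.244.

Emit:
{"name": "step_arm", "arguments": {
  "moves": [0,0,0.0533,0,0.1,0,0,0.1067,0,0.1,0,0,0.1533,0,0.1,0,0,0.1933,0,0.1,0,0,0.22,0,0.1,0,0,0.2333,0,0.1,0,0,0.24,0,0.1,0,0,0.244,0,0.1,0,0,0.2453,0,0.1,0,0,0.2453,0,0.1,0,0,0.2453,0,0.1]
}}

```text
clock: 8.48
eef_pos: [451.2, 35.8, 48.6]
tcp_rot: [-0.0, 1.0, -0.0, 0.002]
force: [0.1, -0.3, -1.5]
finger_gap: 0.291
gripper_force: 39.8
```

Converted, 2 mm / 750 = 0.0027, 1 mm / 750 = 0.0013.

Emit:
{"name": "step_arm", "arguments": {
  "moves": [0,0,0,0,0.1,0,0,0.0013,0,0.1,0,0,0.0027,0,0.1,0,0,0.0027,0,0.1,0,0,0.0027,0,0.1]
}}

```text
clock: 8.9
eef_pos: [450.9, 35.8, 47.8]
tcp_rot: [-0.0, 1.0, -0.0, 0.001]
force: [-4.6, -2.4, 16.3]
finger_gap: 0.292
gripper_force: 41.6
```

Converted, 288 mm / 750 = 0.384, -186 mm / 750 = -0.248.

Emit:
{"name": "step_arm", "arguments": {
  "moves": [0,0,-0.0013,0,0.6,0,0,-0.0013,0,0.6,0,0,-0.0013,0,0.6,0,0,-0.0013,0,0.6,0,0,-0.0013,0,0.6,0,0,-0.0267,0,0.6,0,0,-0.08,0,0.6,0,0,-0.1333,0,0.6,0,0,-0.1867,0,0.6,0,0,-0.24,0,0.6,-0.04,0.0667,-0.248,0,0.6,-0.2253,0.384,-0.248,0,0.6,-0.2253,0.384,-0.248,0,0.6,-0.2253,0.384,-0.248,0,0.6,-0.2253,0.384,-0.248,0,0.6,-0.2253,0.384,-0.248,0,0.6,-0.2253,0.384,-0.248,0,0.6,-0.2253,0.384,-0.248,0,0.6,-0.2253,0.384,-0.248,0,0.6,-0.2253,0.384,-0.248,0,0.6]
}}

```text
clock: 10.57
eef_pos: [618.5, 325.6, 229.0]
tcp_rot: [-0.001, 1.0, -0.001, -0.001]
force: [-0.8, -0.9, -1.4]
finger_gap: 0.603
gripper_force: 0.0
```

```bash
python3 - <<'E'
from h import *
s=bot.read_state();print(s["eef_pos"],s["finger_gap"])
im=bot.capture("side");b=region("lid_red","side",(449,35,50))
if b is not None:print(fit("side",b,(449,35),lid(18)))
im2=bot.capture("top");b=region("lid_red","top",(449,35,50))
if b is not None:print(fit("top",b,(449,35),lid(18)))
for cam in("top","side"):
    b=region("canister_green",cam,(620,-94,60))
    if b is not None:print(fit(cam,b,(620,-94),can))
cv2.imwrite("pics/4.png",im)
E
```

```text
[618.45673574 325.60202256 228.95931414] 0.6028565961979573
(array([450.4,  35. ]), np.float64(0.899))
(array([449.1,  37.4]), np.float64(0.961))
(array([620.5, -95.2]), np.float64(0.968))
(array([623.8, -93.1]), np.float64(0.939))
```

View pics/4.png

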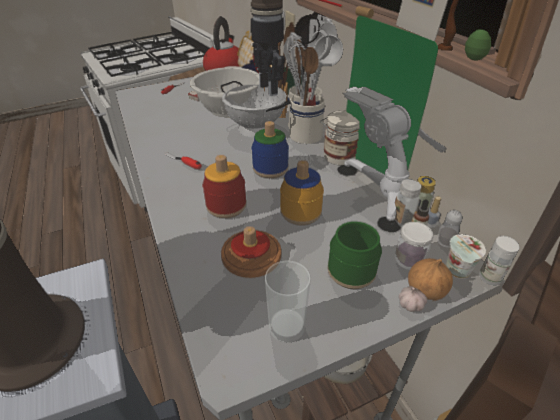

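The red lid stands upright on the board at (250,243) and the green canister has not moved. Now I grasp the green lid on the blue canister.

Converted, 112 mm / 750 = 0.1493, 105 mm / 750 = 0.14.

Emit:
{"name": "step_arm", "arguments": {
  "moves": [0,0,0.0533,0,0.6,0,0,0.0933,0,0.6,0,0,0.12,0,0.6,0,0,0.14,0,0.6,0,0,0.1493,0,0.6,0,0,0.1493,0,0.6,0,0,0.1493,0,0.1,0,0,0.1493,0,0.1,0,0,0.1493,0,0.1,0,0,0.1493,0,0.1,0,0,0.1493,0,0.1,0,0,0.1493,0,0.1,0,0,0.1493,0,0.1,0,0,0.1493,0,0.1]
}}

```text
clock: 12.03
eef_pos: [620.3, 324.6, 121.8]
tcp_rot: [-0.0, 1.0, 0.001, 0.002]
force: [0.3, -0.1, 5.5]
finger_gap: 0.289
gripper_force: 39.8
```

Converted, -112 mm / 750 = -0.1493, -80 mm / 750 = -0.1067.

Emit:
{"name": "step_arm", "arguments": {
  "moves": [0,0,-0.0133,0,0.1,0,0,-0.0333,0,0.1,0,0,-0.0667,0,0.1,0,0,-0.1067,0,0.1,0,0,-0.1493,0,0.1,0,0,-0.1493,0,0.1,0,0,-0.1493,0,0.1]
}}

```text
clock: 12.62
eef_pos: [620.4, 324.8, 235.7]
tcp_rot: [-0.0, 1.0, 0.001, 0.003]
force: [0.3, 0.2, -1.7]
finger_gap: 0.293
gripper_force: 39.4
```

```bash
python3 - <<'E'
from h import *
s=bot.read_state();print(s["eef_pos"],s["finger_gap"],s["gripper_force"])
a=bot.capture("side")[50:250,180:380];b=bot.capture("top")[100:300,100:300]
cv2.imwrite("pics/5.png",cv2.resize(np.hstack([a,b]),None,fx=2,fy=2))
E
```

```text
[620.43533648 324.77116774 235.74674983] 0.2931503490188445 39.358407855033875
```

View pics/5.png

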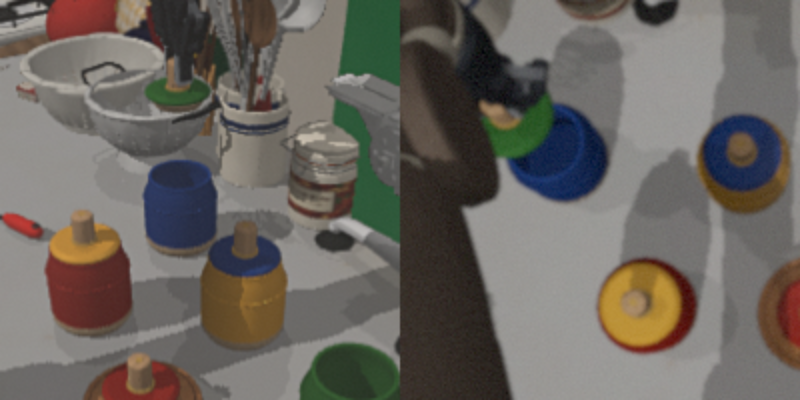

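The green lid is held level and the blue canister is open and unmoved. I carry the lid to the green canister.

Converted, -418 mm / 750 = -0.5573, -235 mm / 750 = -0.3133.

Emit:
{"name": "step_arm", "arguments": {
  "moves": [-0.0027,-0.0467,0,0,0.1,-0.0027,-0.1,0,0,0.1,-0.0027,-0.1533,0,0,0.1,-0.0027,-0.2067,0,0,0.1,-0.0027,-0.26,0,0,0.1,-0.0027,-0.3133,0,0,0.1,-0.0027,-0.3667,0,0,0.1,-0.0027,-0.42,0,0,0.1,-0.0027,-0.4733,0,0,0.1,-0.0027,-0.52,0,0,0.1,-0.0027,-0.5467,0,0,0.1,-0.0027,-0.5573,0,0,0.1,-0.0027,-0.5573,0,0,0.1,-0.0027,-0.5573,0,0,0.1,-0.0027,-0.5573,0,0,0.1,-0.0027,-0.5573,0,0,0.1]
}}

```text
clock: 14.05
eef_pos: [620.6, -92.2, 230.9]
tcp_rot: [-0.001, 1.0, 0.0, -0.0]
force: [0.5, -0.7, -2.0]
finger_gap: 0.287
gripper_force: 39.5
```

Emit:
{"name": "step_arm", "arguments": {
  "moves": [0,0,0.0467,0,0.1,0,0,0.0867,0,0.1,0,0,0.1067,0,0.1,0,0,0.12,0,0.1,0,0,0.128,0,0.1,0,0,0.1333,0,0.1,0,0,0.1387,0,0.1,0,0,0.1427,0,0.1,0,0,0.1467,0,0.1,0,0,0.148,0,0.1,0,0,0.148,0,0.1,0,0,0.148,0,0.1]
}}

```text
clock: 15.05
eef_pos: [621.6, -94.3, 121.8]
tcp_rot: [-0.0, 1.0, -0.0, 0.001]
force: [-1.6, 0.9, 5.0]
finger_gap: 0.291
gripper_force: 39.9
```

Converted, 211 mm / 750 = 0.2813, -111 mm / 750 = -0.148.

Emit:
{"name": "step_arm", "arguments": {
  "moves": [0,0,0.0013,0,0.1,0,0,0.0013,0,0.1,0,0,0,0,0.6,0,0,0,0,0.6,0,0,0,0,0.6,0,0,0,0,0.6,0,0,0,0,0.6,0,0,-0.0267,0,0.6,0,0,-0.08,0,0.6,0,0,-0.148,0,0.6,0,0,-0.148,0,0.6,0.0147,0.2813,-0.148,0,0.6,0.0147,0.2813,-0.148,0,0.6,0.0147,0.2813,-0.148,0,0.6,0.0147,0.2813,-0.148,0,0.6,0.0147,0.2813,-0.148,0,0.6,0.0147,0.2813,-0.148,0,0.6,0.0147,0.2813,-0.148,0,0.6,0.0147,0.2813,-0.148,0,0.6,0.0147,0.2813,-0.148,0,0.6]
}}

```text
clock: 16.72
eef_pos: [609.7, 115.5, 231.0]
tcp_rot: [0.0, 1.0, -0.0, -0.0]
force: [0.2, 0.3, 0.8]
finger_gap: 0.602
gripper_force: 0.0
```

```bash
python3 - <<'E'
from h import *
s=bot.read_state();print(s["eef_pos"],s["finger_gap"])
im=bot.capture("side")
for cam in("side","top"):
    bot.capture(cam)
    b=region("lid_green",cam,(620,-94,118));a=region("canister_green",cam,(620,-94,60))
    if b is not None:print(cam,fit(cam,b,(620,-94),lid(91)))
    if a is not None and b is not None:print(cam,fit(cam,np.maximum(a,b),(620,-94),can+lid(91)))
    a=region("canister_blue",cam,(618,324,60))
    if a is not None:print("blue",cam,fit(cam,a,(618,324),can))
cv2.imwrite("pics/6.png",cv2.resize(im[100:300,200:460],None,fx=3,fy=3))
E
```

```text
[609.72815745 115.54300994 231.00797684] 0.6015621761085084
side (array([620.6, -94.2]), np.float64(0.926))
side (array([624.8, -91.7]), np.float64(0.925))
blue side (array([620.7, 326.9]), np.float64(0.945))
top (array([619.1, -92.2]), np.float64(0.943))
top (array([619. , -94.3]), np.float64(0.935))
blue top (array([617.6, 324.9]), np.float64(0.739))
```

View pics/6.png

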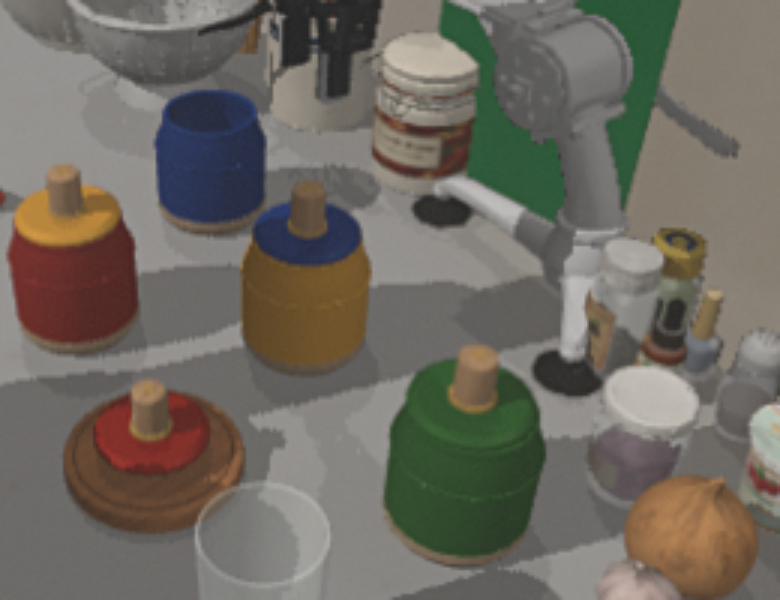

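The green lid sits flat on the green canister (crop px 475,400), with everything else undisturbed. Next is the blue lid, from yellow to blue.

Emit:
{"name": "step_arm", "arguments": {
  "moves": [0,0,0.0533,0,0.6,0,0,0.0933,0,0.6,0,0,0.12,0,0.6,0,0,0.14,0,0.6,0,0,0.1493,0,0.6,0,0,0.1493,0,0.6,0,0,0.1493,0,0.1,0,0,0.1493,0,0.1,0,0,0.1493,0,0.1,0,0,0.1493,0,0.1,0,0,0.1493,0,0.1,0,0,0.1493,0,0.1,0,0,0.1493,0,0.1,0,0,0.1493,0,0.1,0,0,0.136,0,0.1,0,0,0.1133,0,0.1,0,0,0.08,0,0.1,0,0,0.04,0,0.1,0,0,0,0,0.1,0,0,0,0,0.1]
}}

```text
clock: 18.83
eef_pos: [613.5, 117.4, 238.8]
tcp_rot: [-0.0, 1.0, 0.001, 0.006]
force: [0.9, -0.1, -0.2]
finger_gap: 0.291
gripper_force: 39.4
```

Converted, 208 mm / 750 = 0.2773, 200 mm / 750 = 0.2667.

Emit:
{"name": "step_arm", "arguments": {
  "moves": [-0.0013,0.0467,0,0,0.1,-0.004,0.1,0,0,0.1,-0.0067,0.1533,0,0,0.1,-0.0093,0.2,0,0,0.1,-0.0107,0.24,0,0,0.1,-0.012,0.2667,0,0,0.1,-0.012,0.2773,0,0,0.1,-0.012,0.2773,0,0,0.1,-0.012,0.2773,0,0,0.1,-0.012,0.2773,0,0,0.1,-0.012,0.2773,0,0,0.1]
}}

```text
clock: 19.75
eef_pos: [618.7, 323.0, 231.1]
tcp_rot: [0.001, 1.0, -0.0, -0.0]
force: [-0.9, 0.1, -2.3]
finger_gap: 0.286
gripper_force: 39.6
```

Converted, 111 mm / 750 = 0.148, 110 mm / 750 = 0.1467.

Emit:
{"name": "step_arm", "arguments": {
  "moves": [0,0,0.0467,0,0.1,0,0,0.0867,0,0.1,0,0,0.1067,0,0.1,0,0,0.12,0,0.1,0,0,0.128,0,0.1,0,0,0.1333,0,0.1,0,0,0.1387,0,0.1,0,0,0.1427,0,0.1,0,0,0.1467,0,0.1,0,0,0.148,0,0.1,0,0,0.148,0,0.1,0,0,0.148,0,0.1]
}}

```text
clock: 20.75
eef_pos: [619.1, 325.2, 121.2]
tcp_rot: [-0.0, 1.0, 0.0, 0.001]
force: [-0.8, -0.5, 0.8]
finger_gap: 0.293
gripper_force: 39.9
```

Next: press slightly, release, go to red (452,216).

Converted, 166 mm / 750 = 0.2213, -111 mm / 750 = -0.148.

Emit:
{"name": "step_arm", "arguments": {
  "moves": [0,0,0.0013,0,0.1,0,0,0.0013,0,0.1,0,0,0,0,0.6,0,0,0,0,0.6,0,0,0,0,0.6,0,0,0,0,0.6,0,0,0,0,0.6,0,0,-0.0267,0,0.6,0,0,-0.08,0,0.6,0,0,-0.148,0,0.6,0,0,-0.148,0,0.6,0.2213,-0.1453,-0.148,0,0.6,0.2213,-0.1453,-0.148,0,0.6,0.2213,-0.1453,-0.148,0,0.6,0.2213,-0.1453,-0.148,0,0.6,0.2213,-0.1453,-0.148,0,0.6,0.2213,-0.1453,-0.148,0,0.6,0.2213,-0.1453,-0.148,0,0.6,0.2213,-0.1453,-0.148,0,0.6,0.2213,-0.1453,-0.148,0,0.6]
}}

```text
clock: 22.42
eef_pos: [454.3, 216.6, 232.1]
tcp_rot: [-0.0, 1.0, 0.0, 0.001]
force: [-0.5, 0.3, 0.3]
finger_gap: 0.602
gripper_force: 0.0
```

```bash
python3 - <<'E'
from h import *
s=bot.read_state();print(s["eef_pos"],s["finger_gap"])
for cam in("side","top"):
    im=bot.capture(cam)
    b=region("lid_blue",cam,(618,324,118))
    if b is not None:print(cam,fit(cam,b,(618,324),lid(91)))
    a=region("canister_yellow",cam,(610,117,60))
    if a is not None:print("yellow",cam,fit(cam,a,(610,117),can))
    if cam=="side":cv2.imwrite("pics/7.png",cv2.resize(im[100:300,180:440],None,fx=3,fy=3))
E
```

```text
[454.26788205 216.5760161  232.07891554] 0.6017785369480192
side (array([618.4, 320.5]), np.float64(0.926))
yellow side (array([613.9, 118.8]), np.float64(0.947))
top (array([619.6, 326.5]), np.float64(0.743))
yellow top (array([610.3, 117.8]), np.float64(0.952))
```

View pics/7.png

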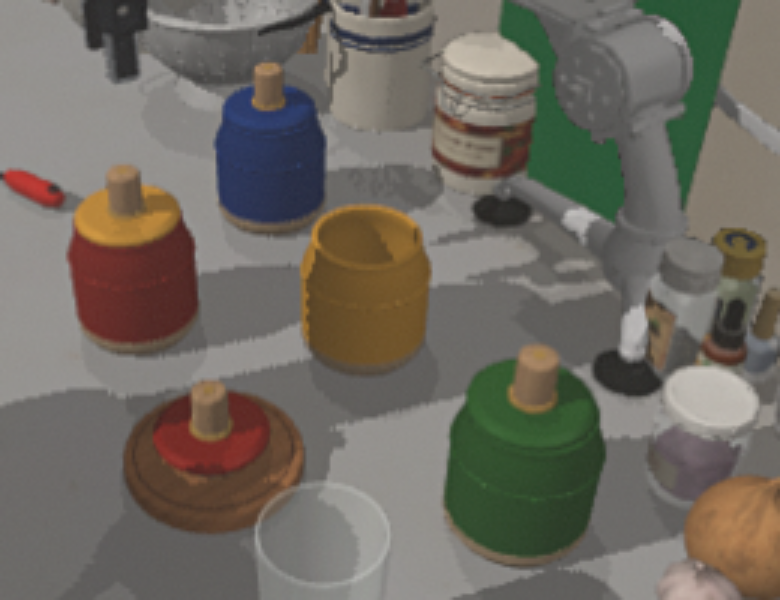

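The blue lid is seated on blue (crop px 270,110) and yellow is open and unmoved. Now the yellow lid.

Converted, 112 mm / 750 = 0.1493, 105 mm / 750 = 0.14.

Emit:
{"name": "step_arm", "arguments": {
  "moves": [0,0,0.0533,0,0.6,0,0,0.0933,0,0.6,0,0,0.12,0,0.6,0,0,0.14,0,0.6,0,0,0.1493,0,0.6,0,0,0.1493,0,0.6,0,0,0.1493,0,0.1,0,0,0.1493,0,0.1,0,0,0.1493,0,0.1,0,0,0.1493,0,0.1,0,0,0.1493,0,0.1,0,0,0.1493,0,0.1,0,0,0.1493,0,0.1,0,0,0.1493,0,0.1,0,0,0.136,0,0.1,0,0,0.1133,0,0.1,0,0,0.08,0,0.1,0,0,0.04,0,0.1,0,0,0,0,0.1,0,0,0,0,0.1]
}}

```text
clock: 24.38
eef_pos: [456.1, 217.4, 237.8]
tcp_rot: [-0.0, 1.0, 0.002, 0.005]
force: [1.7, 0.7, -0.4]
finger_gap: 0.289
gripper_force: 39.7
```

Converted, -157 mm / 750 = -0.2093, -145 mm / 750 = -0.1933.

Emit:
{"name": "step_arm", "arguments": {
  "moves": [-0.04,-0.0253,0,0,0.1,-0.0853,-0.0533,0,0,0.1,-0.1307,-0.0813,0,0,0.1,-0.1667,-0.104,0,0,0.1,-0.1933,-0.12,0,0,0.1,-0.2093,-0.1307,0,0,0.1,-0.2093,-0.1307,0,0,0.1,-0.2093,-0.1307,0,0,0.1,-0.2093,-0.1307,0,0,0.1,-0.2093,-0.1307,0,0,0.1]
}}

```text
clock: 25.22
eef_pos: [608.1, 118.8, 230.8]
tcp_rot: [-0.001, 1.0, 0.0, -0.001]
force: [-0.7, 0.5, -2.4]
finger_gap: 0.291
gripper_force: 39.7
```

Converted, 111 mm / 750 = 0.148, 110 mm / 750 = 0.1467.

Emit:
{"name": "step_arm", "arguments": {
  "moves": [0,0,0.0467,0,0.1,0,0,0.0867,0,0.1,0,0,0.1067,0,0.1,0,0,0.12,0,0.1,0,0,0.128,0,0.1,0,0,0.1333,0,0.1,0,0,0.1387,0,0.1,0,0,0.1427,0,0.1,0,0,0.1467,0,0.1,0,0,0.148,0,0.1,0,0,0.148,0,0.1,0,0,0.148,0,0.1]
}}

```text
clock: 26.22
eef_pos: [610.1, 117.9, 120.8]
tcp_rot: [-0.0, 1.0, 0.0, 0.0]
force: [0.0, 0.0, -1.8]
finger_gap: 0.287
gripper_force: 39.7
```

Converted, 160 mm / 750 = 0.2133, -111 mm / 750 = -0.148.

Emit:
{"name": "step_arm", "arguments": {
  "moves": [0,0,0.0013,0,0.1,0,0,0.0027,0,0.1,0,0,0.0027,0,0.1,0,0,0.0013,0,0.6,0,0,0.0013,0,0.6,0,0,0.0013,0,0.6,0,0,0.0013,0,0.6,0,0,0.0013,0,0.6,0,0,-0.0267,0,0.6,0,0,-0.08,0,0.6,0,0,-0.148,0,0.6,0,0,-0.148,0,0.6,0.2133,-0.1093,-0.148,0,0.6,0.2133,-0.1093,-0.148,0,0.6,0.2133,-0.1093,-0.148,0,0.6,0.2133,-0.1093,-0.148,0,0.6,0.2133,-0.1093,-0.148,0,0.6,0.2133,-0.1093,-0.148,0,0.6,0.2133,-0.1093,-0.148,0,0.6,0.2133,-0.1093,-0.148,0,0.6]
}}

```text
clock: 27.88
eef_pos: [451.1, 36.0, 232.0]
tcp_rot: [-0.0, 1.0, 0.0, 0.001]
force: [0.6, 0.5, -0.1]
finger_gap: 0.6
gripper_force: 0.0
```

```bash
python3 - <<'E'
from h import *
s=bot.read_state();print(s["eef_pos"],s["finger_gap"])
for cam in("side","top"):
    im=bot.capture(cam)
    b=region("lid_yellow",cam,(610,117,118))
    if b is not None:print(cam,fit(cam,b,(610,117),lid(91)))
    a=region("canister_red",cam,(452,216,60))
    if a is not None:print("red",cam,fit(cam,a,(452,216),can))
    if cam=="side":cv2.imwrite("pics/8.png",cv2.resize(im[100:300,180:440],None,fx=3,fy=3))
E
```

```text
[451.13426587  36.03070823 231.95650515] 0.6002186566286901
side (array([609.3, 117.3]), np.float64(0.826))
red side (array([453.5, 218.2]), np.float64(0.934))
top (array([607.3, 119.2]), np.float64(0.929))
red top (array([452. , 216.8]), np.float64(0.977))
```

View pics/8.png

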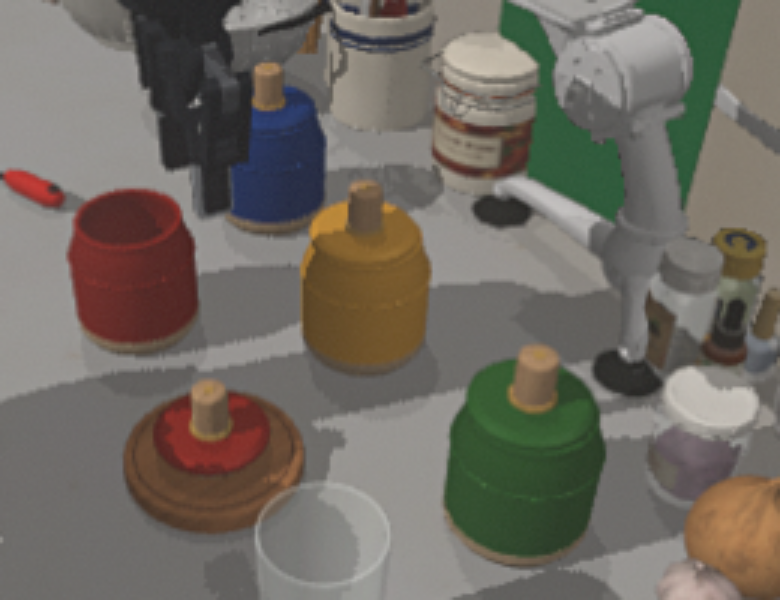

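The yellow lid is seated on yellow, the red canister is open, and the gripper is above the board lid. I grasp it.

Converted, 185 mm / 750 = 0.2467, 120 mm / 750 = 0.16.

Emit:
{"name": "step_arm", "arguments": {
  "moves": [0,0,0.0533,0,0.6,0,0,0.1067,0,0.6,0,0,0.16,0,0.6,0,0,0.2,0,0.6,0,0,0.2293,0,0.6,0,0,0.2427,0,0.6,0,0,0.2467,0,0.6,0,0,0.2467,0,0.6,0,0,0.2467,0,0.1,0,0,0.2467,0,0.1,0,0,0.2467,0,0.1,0,0,0.2467,0,0.1,0,0,0.2467,0,0.1,0,0,0.2467,0,0.1,0,0,0.2467,0,0.1,0,0,0.2467,0,0.1]
}}

```text
clock: 29.52
eef_pos: [451.7, 35.7, 48.1]
tcp_rot: [-0.0, 1.0, -0.0, 0.002]
force: [-0.4, 0.7, 6.8]
finger_gap: 0.288
gripper_force: 39.5
```

Converted, -185 mm / 750 = -0.2467, 180 mm / 750 = 0.24.

Emit:
{"name": "step_arm", "arguments": {
  "moves": [0,0,-0.0133,0,0.1,0,0,-0.04,0,0.1,0,0,-0.0867,0,0.1,0,0,-0.14,0,0.1,0,0,-0.1933,0,0.1,0,0,-0.2333,0,0.1,0,0,-0.2467,0,0.1,0,0,-0.2467,0,0.1,-0.0013,0.04,-0.2467,0,0.1,-0.0013,0.0867,-0.2467,0,0.1,-0.0027,0.1333,-0.2467,0,0.1,-0.004,0.18,-0.2467,0,0.1,-0.004,0.2133,-0.2467,0,0.1,-0.004,0.2333,-0.2467,0,0.1,-0.004,0.24,-0.2467,0,0.1,-0.004,0.24,-0.2467,0,0.1,-0.004,0.24,-0.2467,0,0.1,-0.004,0.24,-0.2467,0,0.1]
}}

```text
clock: 31.02
eef_pos: [451.9, 214.5, 230.1]
tcp_rot: [0.0, 1.0, -0.001, -0.001]
force: [-0.6, 0.1, -1.8]
finger_gap: 0.291
gripper_force: 39.6
```

Emit:
{"name": "step_arm", "arguments": {
  "moves": [0,0,0.0467,0,0.1,0,0,0.0867,0,0.1,0,0,0.1067,0,0.1,0,0,0.12,0,0.1,0,0,0.128,0,0.1,0,0,0.1333,0,0.1,0,0,0.1387,0,0.1,0,0,0.1427,0,0.1,0,0,0.1467,0,0.1,0,0,0.148,0,0.1,0,0,0.148,0,0.1,0,0,0.148,0,0.1]
}}

```text
clock: 32.02
eef_pos: [453.2, 216.0, 121.1]
tcp_rot: [-0.0, 1.0, 0.0, 0.001]
force: [-0.1, -0.9, 1.7]
finger_gap: 0.293
gripper_force: 40.0
```

Release, rise, and back away to the start area.

Converted, 220 mm / 750 = 0.2933, -130 mm / 750 = -0.1733.

Emit:
{"name": "step_arm", "arguments": {
  "moves": [0,0,0.0013,0,0.1,0,0,0.0027,0,0.1,0,0,0.0013,0,0.6,0,0,0.0013,0,0.6,0,0,0.0013,0,0.6,0,0,0.0013,0,0.6,0,0,0.0013,0,0.6,0,0,-0.0267,0,0.6,0,0,-0.08,0,0.6,0,0,-0.148,0,0.6,0,0,-0.1733,0,0.6,0.1333,0.2933,-0.1733,0,0.6,0.1333,0.2933,-0.1733,0,0.6,0.1333,0.2933,-0.1733,0,0.6,0.1333,0.2933,-0.1733,0,0.6,0.1333,0.2933,-0.1733,0,0.6,0.1333,0.2933,-0.1733,0,0.6,0.1333,0.2933,-0.1733,0,0.6,0.1333,0.2933,-0.1733,0,0.6,0.1333,0.2933,-0.1733,0,0.6]
}}

```text
clock: 33.68
eef_pos: [352.4, 435.2, 249.6]
tcp_rot: [-0.0, 1.0, -0.001, -0.0]
force: [0.2, 0.1, -0.3]
finger_gap: 0.601
gripper_force: 0.0
```

```bash
python3 - <<'E'
from h import *
s=bot.read_state();print(s["clock"],s["eef_pos"],s["finger_gap"])
P=dict(red=(452,216),blue=(618,324),green=(620,-94),yellow=(610,117))
for cam in("side","top"):
    im=bot.capture(cam);cv2.imwrite(f"pics/9{cam}.png",im)
    for k,p in P.items():
        a=region("canister_"+k,cam,(*p,60));b=region("lid_"+k,cam,(*p,118))
        print(cam,k,b is not None and fit(cam,b,p,lid(91)),a is not None and b is not None and fit(cam,np.maximum(a,b),p,can+lid(91)))
    b=region("tumbler",cam,(444,-157,70))
    if b is not None:print("tumbler",fit(cam,b,(444,-160),[[(0,36),(140,36)]]))
E
```

```text
33.6833 [352.40870465 435.2341801  249.63647714] 0.601167009957973
side red (array([451.4, 214.2]), np.float64(0.863)) (array([453. , 217.8]), np.float64(0.912))
side blue (array([619. , 323.1]), np.float64(0.838)) (array([620.5, 327.1]), np.float64(0.909))
side green (array([622.4, -92.9]), np.float64(0.853)) (array([624.3, -93.3]), np.float64(0.921))
side yellow (array([608.2, 115.5]), np.float64(0.913)) (array([613.6, 119.6]), np.float64(0.926))
tumbler (array([ 445.7, -157.5]), np.float64(0.935))
top red (array([451.4, 216.6]), np.float64(0.958)) (array([451.8, 216.3]), np.float64(0.954))
top blue (array([617. , 323.2]), np.float64(0.873)) (array([617.5, 323.7]), np.float64(0.927))
top green (array([619.2, -91.8]), np.float64(0.954)) (array([620.3, -95.2]), np.float64(0.935))
top yellow (array([607.1, 118.6]), np.float64(0.946)) (array([609.9, 116.3]), np.float64(0.936))
tumbler (array([ 443.4, -160.2]), np.float64(0.914))
```

View pics/9side.png

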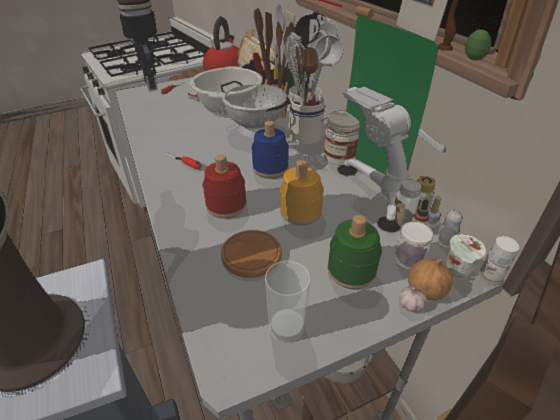

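View pics/9top.png

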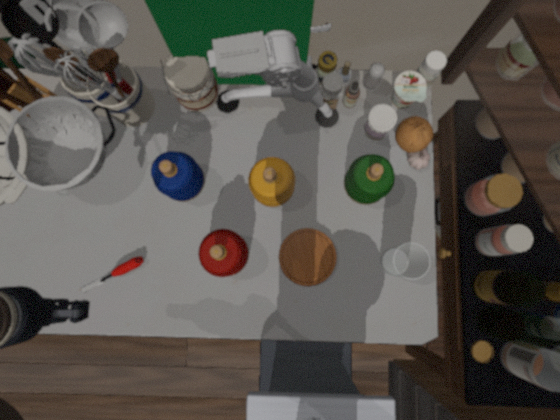

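All four lids sit level on their own canisters (top px 223,252; 178,175; 271,181; 370,178). The board is empty, the tumbler is unmoved, and the arm is clear.

```bash
python3 -c "
from plant import bot
print(bot.sign_off())"
```

```text
the job is handed in; nothing more can be done
None
```

I put all four lids back on the canisters of their own colour, and the final camera check showed them seated with the knobs up and the tumbler unmoved; the job is handed in at about 34 s of the 120 s, with no verdict returned.

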